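# Close up a control box on the electronics bench

### The arm

A 6-joint arm with a two-finger parallel gripper is mounted at the origin on the work surface. World frame = base frame: x ahead of the robot, y to its left, z up, the work surface at z = 0. Lengths are in m, angles in rad, forces in N, time in s.
With the tool pointing down it reaches from about 0.375 to 0.975 m from the base axis. Payload 3.8 kg.
Tool frame: the origin (TCP) lies midway between the tips of the shut fingers; the grasp point (between the pads) lies 19 mm behind it (bot.grip_point_offset is the z of the grasp point in the tool frame, in m); z points along the fingers, y is the line along which they close (so a half turn about z gives the same grasp; the last joint's range is limited). The gripper opens to 85 mm and grips with 20 to 120 N. Pads are 22 mm wide; open, the fingers measure 114 mm over their backs; the gripper's body (76 mm by 85 mm) begins 54 mm behind the grasp point. The pads swing forward as they close: fully open they stand 13 mm farther back than shut.
Start: joints at [-1.369, 0.264, 1.604, -0, 1.274, -0.037], TCP at [0.16, -0.656, 0.211] pointing down, gripper open.
Joint ranges: [-2.63, 2.63], [-0.94, 2.18], [0.31, 2.57], [-1.31, 4.45], [0, 2.66], [-2.55, 2.55]. Speed limits (rad/s): [2.57, 2.57, 3.14, 3.14, 3.14, 3.14].

### API

Orientations are given as a rotation vector (axis times angle).
In Python, from workcell import sensors, optics, order, bot gives the robot as it stands.
- The arm moves only by the tool play_rows, never from a script. Its argument "commands" is a list of rows, each a list of 6 numbers: the shift along the tool's x, y, z in cm, then the turn, a rotation vector about the tool's x, y, z in rad. In form: [[dx, dy, dz, wx, wy, wz], ...]. A call has 1 to 5 rows; each row shifts and turns the commanded pose from where the row before left it, along the tool's axes as they then stand; what a row does not reach is not made up. A row lasts 1/12 s, in which the tool goes at most 41.7 mm and 7.16 degrees, less where a joint would pass 70% of its speed; a pose out of reach is approached as far as the arm can. A call with a gripper value outside its range is refused whole. "grip" is the closure, from 0 (fully open) to 1 (shut), set as the call begins (left out, the last holds). The fingers move at their own pace and stop on an object; "force" is the grip in N (left out, the last holds). Time passes only in rows, so rows that do not move let the fingers close. It gives the time, the measured TCP pose, the force, the opening and the grip force at its end, in the units of the state.
- sensors.read_state(): the state, without advancing time (a new reading comes with each control period).
- optics.read_camera(name): name is "scene" or "top"; returns the picture (400x640x3 uint8, red, green, blue); there is no depth.
- optics.camera_info(name): a dict with "mtx" (3x3 intrinsics, pixels), "R" (3x3) and "t" (3): a world point X has camera coordinates R X + t. Camera axes: x right, y down, z forward; pixel columns grow to the right and rows downward; lengths in m; the calibration is good to about 2 mm. A picture is of the moment at which its call begins. camera_info takes no time and is no camera call.
- order.finish_job(): hands the job in; it is judged then, once.
The state is a dict: "time": time; "q": joint angles; "joint_vel": joint speeds; "joint_torque": joint torques, N m; "tool_pos": TCP position; "tcp_rot": TCP orientation; "wrist_force": force on the tool from outside, world axes, zero at the start; "torque": the same for the moment, N m; "width": opening from 0.0 (shut) to 1.0 (fully open); "grip_force": force on a finger pad.
Only numpy, scipy, OpenCV 4.12 (cv2) and the standard library are available. Lean on these libraries where they do the work, as an engineer would, in place of code of your own. Each camera call takes 0.05 s, during which the arm holds its last target. There are 200 camera calls.

### The job

Close up the control box that lies on its back on the bench: take the pliers that were left lying on its modules and put them down flat in the low white tool tray beside the box, slide the loose relay module along its rail until it butts against the power supply, then push the hinged door over and press it fully shut so that it snaps onto its catch. Leave everything else on the bench where it is.

Things in the scene. Friction and masses are not known exactly. Their poses are not given: they have to be found in the camera images.
- enclosure: light grey plastic control box on its back, open side up, fixed to the bench. Outside 290 (x) x 200 (y) x 100 mm high, walls 5 mm; origin at the centre of its underside, on the bench. x runs along its rail and door hinge; the hinge is on its +y side, the catch (dark block 30 mm wide with a roller) inside the middle of its -y wall; z up. 50 mm are free beside the modules on either side
- rail_mid (a point): middle of the rail (along the enclosure's x, at its y = 0), at 87 mm, the height of all module tops. On the rail, by enclosure x: two narrow fixed breakers -113 to -77, the loose relay module, the fixed power supply (the widest) 41 to 113. All have one stepped profile: body 90 mm across (y +-45) up to 62 mm above the bench, on it a nose 45 mm across (y +-22.5) up to 87 mm
- relay_nose (a point): centre of the nose of the loose relay module (36 mm wide along the rail, two round dials on top), between the breakers and the power supply: 74.5 mm above the bench; the nose is 45 mm across the rail and 25 mm high (62 to 87 mm), so it can be taken across the rail from above. Axes as the enclosure's
- relay (a joint): position of the relay module along the rail, in m: 0 when it touches the breakers, grows towards the power supply (enclosure +x), 0.082 when it butts against the power supply, a hard stop. It slides stiffly, about 2.5 N, and stays where it is left
- supply_face (a point): centre of the nose's side of the power supply that faces the relay, 74.5 mm above the bench: the relay's nose centre comes to 18 mm from it
- door (a joint): opening angle of the door, rad: 0 shut, 1.57 upright, at most 2.35 (leaning outwards). Stiff hinge: it stays at any angle; 1 to 4 N at its free edge move it. At 0.07 rad (edge 14 mm up) its striker meets the sprung roller catch, which takes about 10 N down near the edge; past that the door snaps to 0, a hard stop, and is held
- door_hinge (a point): middle of the hinge axis, 4 mm outside the +y wall and 108 mm above the bench; the axis runs along the enclosure's x
- door_edge (a point): middle of the door's free edge on its outer face, 208 mm from the hinge axis. Flat panel 290 mm along the hinge, 14 mm thick (7 mm either side of the axis), grey frame, tinted window; a finger lip 80 mm long stands 8 mm out from the edge; the small striker on the inner face, 183 mm from the axis, stands out 20 mm. Shut, the outer face is 115 mm above the bench
- pliers_grip (a point): where to take the pliers (black grips, steel head, 180 mm long, 0.24 kg): mid-width, 9 mm above their underside. x points to the jaws, y across. Here 38 mm wide; grips 18 mm thick, 52 mm wide over their ends at x -83 mm; head 13 mm thick, to 30 mm wide, ends at x +96 mm. At the start they lie flat on the module tops, underside 87 mm above the bench
- tray: white open tool tray, fixed, 270 (x) x 180 (y) x 50 mm high, walls 4 mm; origin at the centre of its underside
- tray_in (a point): centre of the tray's inner floor, 4 mm above the bench; axes as the tray's. Inside 262 x 172 mm; the cutters lie along its -y side, the +y half is free
- cutters_center (a point): bystander: small side cutters, 120 mm long, 41 mm wide, 18 mm thick, lying in the tray along its -y side; the point is 9 mm above their underside. Leave
- iron_stand_center (a point): bystander: soldering iron in its stand, dark steel base 150 x 100 mm, iron rising to 182 mm above the bench towards -x of the stand, 135 mm from its middle; the point is 60 mm above the bench. Leave
- reel_center (a point): bystander: reel of solder, 68 mm diameter, 50 mm high, standing on the bench just beyond the box's far end (its +x end); the point is half-way up. Leave
Not all that is in view belongs to the job. Leave any orange look-alike of the part that bears pliers_grip alone.

How it is judged:
By the outcome, as a careful person would: the job done as asked, in the order asked, and still so for the second after the job is handed in, with the robot touching nothing.
It also fails if it takes over 72 s, if anything falls off the work surface, if the arm or the gripper's body presses on something with over 40 N, if the wrist force passes 120 N, or if a joint passes its speed limit or range.

## Working session

There is one attempt and no reset: what is moved stays moved. The work goes in short steps, Python scripts to look and compute and a tool call to move; the robot and the scene stay as the last step left them, time stands still between calls to the robot, and variables do not carry over. Pictures are saved under pics/ and viewed, at most 10 in all, crops included, and the job is handed in when it is done.

Besides the shell and the picture viewer there is one more tool, called after "Request:" as name([rows], argument=value, ...), one row to a line, values as JSON. play_rows: Moves the arm, as the interface text tells. Its arguments: {"type":"object","properties":{"commands":{"type":"array","items":{"type":"array","items":{"type":"number"}}},"grip":{"type":"number"},"force":{"type":"number"}},"required":["commands"]}

```bash
mkdir -p pics; ls; python3 - <<'E'
from workcell import sensors, optics, order, bot
import cv2
for n in ("scene","top"):
    im=optics.read_camera(n); cv2.imwrite(f"pics/{n}0.png",im[:,:,::-1])
    c=optics.camera_info(n); print(n,c["mtx"].round(1).tolist(),c["R"].round(3).tolist(),c["t"].round(3).tolist())
s=sensors.read_state(); print(s); print(bot.grip_point_offset)
E
```

```text
pics
scene [[414.4, 0.0, 321.5], [0.0, 414.4, 189.8], [0.0, 0.0, 1.0]] [[0.702, 0.712, 0.002], [0.586, -0.577, -0.57], [-0.405, 0.401, -0.822]] [-0.324, -0.251, 1.705]
top [[400.2, 0.0, 320.5], [0.0, 400.2, 196.2], [0.0, 0.0, 1.0]] [[-0.022, -1.0, -0.009], [-0.989, 0.023, -0.146], [0.146, 0.006, -0.989]] [-0.02, 0.498, 1.136]
{'time': 0.1, 'q': array([-1.36893652e+00,  2.64667405e-01,  1.60524384e+00,  2.38402065e-05,
        1.27369571e+00, -3.69337323e-02]), 'joint_vel': array([-0.00035262, -0.00392578, -0.0018597 ,  0.00075036,  0.00060097,
       -0.00018959]), 'joint_torque': array([ 1.35890637e-04, -5.16705287e+01, -3.68590271e+01, -6.14856390e-05,
        6.25978821e-03,  1.99204288e-05]), 'tool_pos': array([ 0.15950181, -0.65516323,  0.20999012]), 'tcp_rot': array([-3.11723288e+00, -3.73955191e-01,  2.24804216e-04]), 'wrist_force': array([-0.70347137,  0.44361393, -0.40904187]), 'torque': array([-0.0701675 , -0.03571272, -0.01099261]), 'grip_force': 0.0, 'width': 0.9983352918553768}
-0.0187
```

View pics/scene0.png

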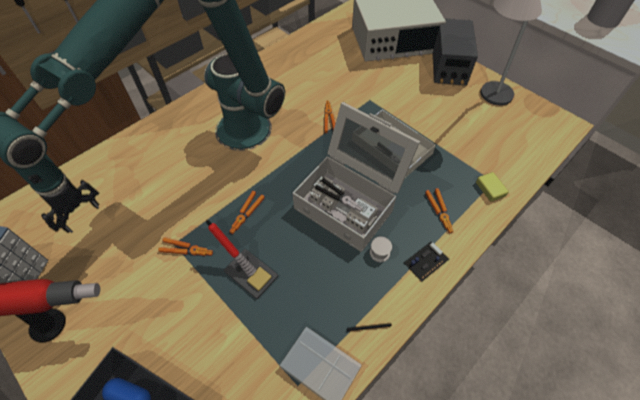

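View pics/top0.png

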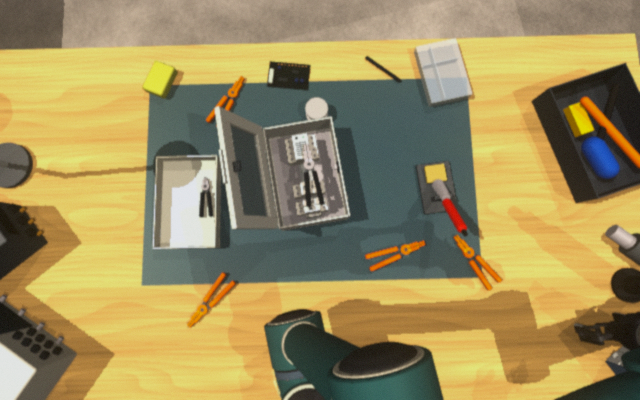

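The top view shows the box (about 305,175) with the open door to its left (about 245,165), and the tray at (187,203) with the cutters at (206,197). The reel is at (316,107), so enclosure +x points up in the image, roughly world +x.

Pliers candidates:
- Black-grip pliers on the modules, (312,180) in top and (340,195) in scene.
- Orange look-alikes in top at (226,100), (395,255), (477,262) and (212,300).

The black pair lying on the modules fits the description. I'll confirm it with an enlarged crop.

```bash
python3 - <<'E'
import cv2,numpy as np
t=cv2.imread("pics/top0.png")[85:255,145:358]; s=cv2.imread("pics/scene0.png")[95:250,285:445]
cv2.imwrite("pics/topc.png",cv2.resize(t,None,fx=3.5,fy=3.5,interpolation=cv2.INTER_CUBIC))
cv2.imwrite("pics/scenec.png",cv2.resize(s,None,fx=3.8,fy=3.8,interpolation=cv2.INTER_CUBIC))
E
```

```text
(no output)
```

View pics/topc.png

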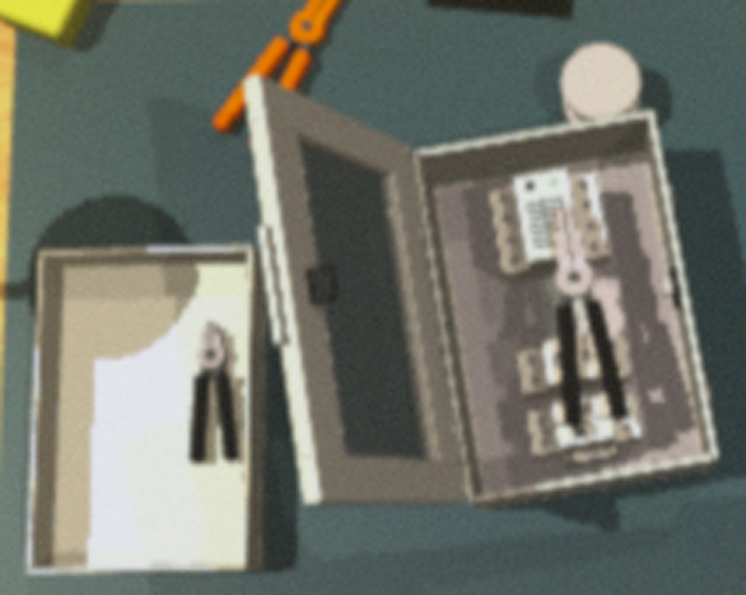

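View pics/scenec.png

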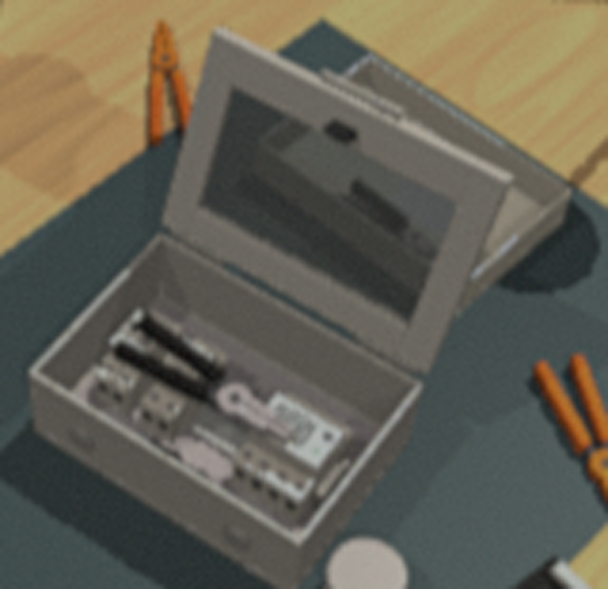

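The crops confirm it: the black-grip steel pliers lie on the modules with the jaws towards the power supply (pivot at top-crop 575,277 and scene-crop 237,400). The relay shows at top-crop (580,365). Next I measure everything from both views.

```bash
cat > h.py <<'E'
import numpy as np
from workcell import optics
CI={n:optics.camera_info(n) for n in("scene","top")}
def ray(n,p):
    c=CI[n]; R=np.array(c["R"]);t=np.array(c["t"])
    d=R.T@np.linalg.inv(c["mtx"])@np.array([p[0],p[1],1.]); return -R.T@t,d/np.linalg.norm(d)
def plane(n,p,z):
    o,d=ray(n,p); return o+d*(z-o[2])/d[2]
def tri(pt,ps):
    a,u=ray("top",pt);b,v=ray("scene",ps)
    s=np.linalg.lstsq(np.c_[u,-v],b-a,rcond=None)[0]
    A,B=a+u*s[0],b+v*s[1]; return (A+B)/2,np.linalg.norm(A-B)
tc=lambda x,y:(x/3.5+145-.4,y/3.5+85-.4)
sc=lambda x,y:(x/3.8+285-.4,y/3.8+95-.4)
def proj(n,X):
    c=CI[n]; q=np.array(c["mtx"])@(np.array(c["R"])@X+np.array(c["t"])); return q[:2]/q[2]
E
python3 - <<'E'
from h import *
np.set_printoptions(precision=4,suppress=True)
print("box rim corners");C=[plane("top",tc(*p),.1) for p in((415,152),(655,113),(718,458),(472,500))]
for c in C: print(c)
print(np.mean(C,0), [np.linalg.norm(C[i]-C[i-1]) for i in range(4)])
print("corner tri",tri(tc(718,458),sc(33,372)),tri(tc(655,113),sc(297,540)),tri(tc(415,152),sc(422,385)))
print("tray");C=[plane("top",tc(*p),.05) for p in((38,250),(250,245),(262,570),(28,572))]
for c in C: print(c)
print(np.mean(C,0), [np.linalg.norm(C[i]-C[i-1]) for i in range(4)])
print("tray tri", tri(tc(38,250),sc(571,187)))
print("door",tri(tc(250,80),sc(510,180)),tri(tc(310,500),sc(218,30)))
print("pliers pivot",tri(tc(575,277),sc(237,400)),plane("top",tc(575,277),.1))
print("ends",tri(tc(575,428),sc(140,322)),tri(tc(617,418),sc(118,352)))
print("ends plane",plane("top",tc(575,428),.1),plane("top",tc(617,418),.1),"tip",plane("top",tc(565,205),.1))
print("relay",plane("top",tc(582,365),.087),"scene relay",plane("scene",sc(165,400),.087))
E
```

```text
box rim corners
[0.6875 0.1278 0.1   ]
[ 0.7156 -0.068   0.1   ]
[ 0.4323 -0.1102  0.1   ]
[0.4037 0.0834 0.1   ]
[0.5598 0.0083 0.1   ] [np.float64(0.2872580787982354), np.float64(0.19788030260670716), np.float64(0.2864158889114239), np.float64(0.1956710411799378)]
corner tri (array([ 0.4333, -0.1092,  0.0984]), np.float64(0.002831398028191316)) (array([ 0.7145, -0.068 ,  0.1031]), np.float64(2.7404282112838848e-05)) (array([0.6873, 0.1276, 0.1001]), np.float64(0.0004471913626648277))
tray
[0.6261 0.4537 0.05  ]
[0.6262 0.2746 0.05  ]
[0.3541 0.2603 0.05  ]
[0.3567 0.4514 0.05  ]
[0.4908 0.36   0.05  ] [np.float64(0.2694337298722235), np.float64(0.17907592050090598), np.float64(0.2723952008039852), np.float64(0.19110901428473925)]
tray tri (array([0.6242, 0.4507, 0.0546]), np.float64(0.0022704048313354885))
door (array([0.6744, 0.2084, 0.2987]), np.float64(0.0009995469409829823)) (array([0.3912, 0.1645, 0.3   ]), np.float64(0.0019906284608718987))
pliers pivot (array([0.5815, 0.0001, 0.0969]), np.float64(0.0011725634741907402)) [ 0.5804 -0.0004  0.1   ]
ends (array([0.4593, 0.0017, 0.0932]), np.float64(0.000589259864599979)) (array([ 0.4667, -0.0325,  0.0873]), np.float64(0.002374486715252299))
ends plane [0.4586 0.0017 0.1   ] [ 0.4658 -0.0316  0.1   ] tip [0.6401 0.0066 0.1   ]
relay [ 0.511  -0.0043  0.087 ] scene relay [ 0.5327 -0.0399  0.087 ]
```

Request:
play_rows([
  [0,0,-3,0,0,0.119],
  [2.35,-3,-0.3,0,0,0],
  [2.35,-3,-0.3,0,0,0],
  [2.35,-3,-0.3,0,0,0],
  [2.35,-3,-0.3,0,0,0],
], grip=0)

```text
time: 0.52
tool_pos: [0.2389, -0.5239, 0.2527]
tcp_rot: [-3.135, -0.186, 0.0]
wrist_force: [0.8, -1.3, -0.3]
width: 1.002
grip_force: 0.0
```

Request:
play_rows([
  [2.35,-3,-0.3,0,0,0],
  [2.35,-3,-0.3,0,0,0],
  [2.35,-3,-0.3,0,0,0],
  [2.35,-3,-0.3,0,0,0],
  [2.35,-3,-0.3,0,0,0],
])

```text
time: 0.93
tool_pos: [0.3377, -0.3605, 0.2679]
tcp_rot: [-3.135, -0.187, 0.0]
wrist_force: [0.8, -1.2, -0.3]
width: 1.002
grip_force: 0.0
```

Request:
play_rows([
  [2.35,-3,-0.3,0,0,0],
  [2.35,-3,-0.3,0,0,0],
  [2.35,-3,-0.3,0,0,0],
  [2.35,-3,-0.3,0,0,0],
  [2.35,-3,-0.3,0,0,0],
])

```text
time: 1.35
tool_pos: [0.4364, -0.1976, 0.283]
tcp_rot: [-3.136, -0.188, 0.0]
wrist_force: [1.0, -0.7, 0.0]
width: 0.999
grip_force: 0.0
```

Request:
play_rows([
  [2.35,-3,-0.3,0,0,0],
  [2.35,-3,-0.3,0,0,0],
  [2.35,-3,-0.3,0,0,0],
  [2.35,-3,-0.3,0,0,0],
  [0,0,0,0,0,0],
])

```text
time: 1.77
tool_pos: [0.5177, -0.0636, 0.2953]
tcp_rot: [-3.132, -0.197, -0.003]
wrist_force: [0.4, -0.2, -0.3]
width: 1.003
grip_force: 0.0
```

Request:
play_rows([
  [2.2,-2.8,0,0,0,0],
  [2.2,-2.8,0,0,0,0],
  [0,0,3.5,0,0,0],
  [0,0,3.5,0,0,0],
  [0,0,3.5,0,0,0],
])

```text
time: 2.18
tool_pos: [0.5525, -0.0078, 0.1893]
tcp_rot: [3.135, 0.191, 0.002]
wrist_force: [0.2, -0.2, 0.3]
width: 1.001
grip_force: 0.0
```

```bash
python3 - <<'E'
from h import *
import cv2
im=[cv2.resize(optics.read_camera("top")[110:230,250:360,::-1],None,fx=3.6,fy=3.6,interpolation=2),cv2.resize(optics.read_camera("scene")[140:260,285:395,::-1],None,fx=3.6,fy=3.6,interpolation=2)]
cv2.imwrite("pics/a1.png",np.hstack(im))
from workcell import sensors
s=sensors.read_state(); print(s["tool_pos"],s["tcp_rot"])
E
```

```text
[ 0.54622543 -0.00804231  0.18259384] [-3.13428548 -0.18862525  0.02258119]
```

View pics/a1.png

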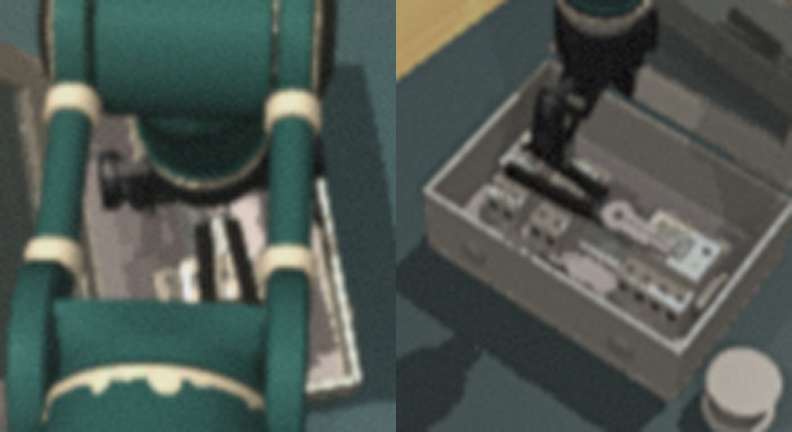

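The right half shows the open gripper above the pliers inside the box, with its fingers straddling the grips (about 560,110). The descent is clear, so I go down part way and re-check.

Request:
play_rows([
  [0,0,3,0,0,0],
  [0,0,2.5,0,0,0],
  [0,0,0,0,0,0],
  [0,0,0,0,0,0],
  [0,0,0,0,0,0],
])

```text
time: 2.7
tool_pos: [0.5536, -0.0087, 0.1377]
tcp_rot: [3.136, 0.187, 0.005]
wrist_force: [0.2, -0.2, 0.3]
width: 1.003
grip_force: 0.0
```

Request:
play_rows([
  [0,-0.45,2,0,0,0],
  [0,0,2.2,0,0,0],
  [0,0,2.2,0,0,0],
  [0,0,0,0,0,0],
  [0,0,0,0,0,0],
])

```text
time: 3.12
tool_pos: [0.552, -0.004, 0.0724]
tcp_rot: [3.136, 0.188, 0.001]
wrist_force: [-0.0, -0.7, 0.3]
width: 0.995
grip_force: 0.0
```

Request:
play_rows([
  [0,0,0,0,0,0],
  [0,0,0,0,0,0],
  [0,0,0,0,0,0],
  [0,0,0,0,0,0],
  [0,0,0,0,0,0],
], grip=1, force=60)

```text
time: 3.53
tool_pos: [0.553, -0.0041, 0.0734]
tcp_rot: [3.135, 0.188, 0.005]
wrist_force: [-1.1, -1.2, 7.2]
width: 0.421
grip_force: 59.1
```

Request:
play_rows([
  [0,0,0,0,0,0],
  [0,0,0,0,0,0],
  [0,0,0,0,0,0],
])

```text
time: 3.78
tool_pos: [0.553, -0.0041, 0.0733]
tcp_rot: [3.135, 0.188, 0.005]
wrist_force: [-1.4, -0.4, 7.1]
width: 0.419
grip_force: 59.1
```

Request:
play_rows([
  [0,0,-1.5,0,0,0],
  [0,0,-3.5,0,0,0],
  [0,0,-4,0,0,0],
  [0,0,-4,0,0,0],
  [0,0,-4,0,0,0],
])

```text
time: 4.2
tool_pos: [0.5506, -0.0038, 0.2425]
tcp_rot: [-3.136, -0.188, 0.002]
wrist_force: [1.3, -0.0, -2.1]
width: 0.417
grip_force: 60.5
```

Request:
play_rows([
  [0,0,-4,0,0,0],
  [0,0,-4,0,0,0],
  [0,0,-3.5,0,0,0],
  [0,0,0,0,0,0],
  [0,0,0,0,0,0],
])

```text
time: 4.62
tool_pos: [0.5528, -0.0039, 0.3597]
tcp_rot: [3.135, 0.188, 0.01]
wrist_force: [0.7, -0.1, -2.9]
width: 0.419
grip_force: 60.5
```

Lifted: about 2.4 N of weight is on the wrist. Next I carry it over the door to the tray.

Request:
play_rows([
  [-0.13,-2,0,0,0,0],
  [-0.13,-3.8,0,0,0,0],
  [-0.13,-3.8,0,0,0,0],
  [-0.13,-3.8,0,0,0,0],
  [-0.13,-3.8,0,0,0,0],
])

```text
time: 5.03
tool_pos: [0.5227, 0.1671, 0.353]
tcp_rot: [3.135, 0.187, -0.008]
wrist_force: [1.2, 1.1, -2.3]
width: 0.418
grip_force: 60.5
```

Request:
play_rows([
  [-0.13,-3.8,0,0,0,0],
  [-0.13,-3.8,0,0,0,0],
  [-0.13,-3.8,0,0,0,0],
  [-0.13,-3.8,0,0,0,0],
  [-0.13,-3.8,0,0,0,0],
])

```text
time: 5.45
tool_pos: [0.4936, 0.3551, 0.3528]
tcp_rot: [3.133, 0.188, -0.007]
wrist_force: [0.6, 0.0, -1.5]
width: 0.416
grip_force: 60.5
```

Request:
play_rows([
  [-0.13,-3.5,0,0,0,0],
  [0,0,0,0,0,0.1],
  [0,0,3.5,0,0,0],
  [0,0,3.5,0,0,0],
  [0,0,0,0,0,0],
])

```text
time: 5.87
tool_pos: [0.4841, 0.385, 0.2736]
tcp_rot: [3.129, 0.032, -0.026]
wrist_force: [-2.3, -1.6, -4.8]
width: 0.412
grip_force: 60.6
```

```bash
python3 - <<'E'
from h import *
import cv2
from workcell import sensors
a=optics.read_camera("top"); b=optics.read_camera("scene")[...,::-1]
cv2.imwrite("pics/b_top.png",a[:,:,::-1]); 
cv2.imwrite("pics/b.png",np.hstack([cv2.resize(a[120:270,140:260,::-1],None,fx=3.3,fy=3.3,interpolation=2),cv2.resize(b[50:200,330:450],None,fx=3.3,fy=3.3,interpolation=2)]))
s=sensors.read_state(); print(s["tool_pos"],s["tcp_rot"])
E
```

```text
[0.48772277 0.38705293 0.28186625] [ 3.13627315  0.03119182 -0.01129601]
```

View pics/b.png

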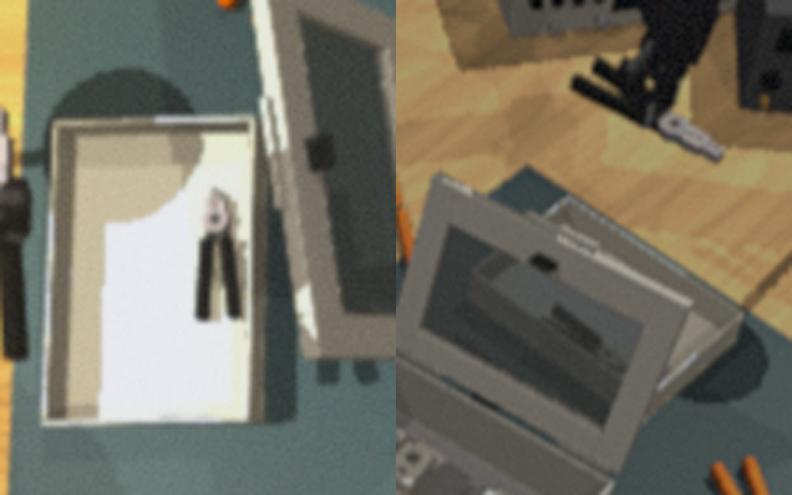

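The pliers are held level beside the tray in the view (parallax from height), jaws towards +x. The tray corners are at crop (55,120), (255,118), (265,425) and (42,422), and the cutters at (218,255). I refine the tray pose.

```bash
python3 - <<'E'
from h import *
np.set_printoptions(precision=4,suppress=True)
f=lambda x,y:(x/3.3+140-.35,y/3.3+120-.35)
for p in((55,120),(255,118),(265,425),(42,422)): print(plane("top",f(*p),.05))
for p in((218,255),(218,190),(203,320),(237,320)): print("cut",plane("top",f(*p),.02))
E
```

```text
[0.6261 0.4511 0.05  ]
[0.6237 0.2719 0.05  ]
[0.3513 0.2589 0.05  ]
[0.3582 0.4521 0.05  ]
cut [0.5052 0.3114 0.02  ]
cut [0.565  0.3126 0.02  ]
cut [0.4466 0.3237 0.02  ]
cut [0.4459 0.2932 0.02  ]
```

Request:
play_rows([
  [0.2,-0.9,2,0,0,0],
  [0,0,3.5,0,0,0],
  [0,0,4,0,0,0],
  [0,0,4,0,0,0],
  [0,0,3.5,0,0,0],
])

```text
time: 6.38
tool_pos: [0.4933, 0.3984, 0.1171]
tcp_rot: [-3.139, -0.03, -0.005]
wrist_force: [-0.0, 1.1, -2.4]
width: 0.417
grip_force: 60.7
```

Request:
play_rows([
  [0,0,3,0,0,0],
  [0,0,2.2,0,0,0],
  [0,0,1.2,0,0,0],
  [0,0,0,0,0,0],
  [0,0,0,0,0,0],
])

```text
time: 6.8
tool_pos: [0.493, 0.3984, 0.0538]
tcp_rot: [-3.14, -0.03, -0.002]
wrist_force: [0.6, 0.1, -0.9]
width: 0.419
grip_force: 60.7
```

Request:
play_rows([
  [0,0,2,0,0,0],
  [0,0,1.5,0,0,0],
  [0,0,0.8,0,0,0],
  [0,0,0,0,0,0],
  [0,0,0,0,0,0],
])

```text
time: 7.22
tool_pos: [0.4927, 0.3984, 0.0108]
tcp_rot: [-3.14, -0.031, -0.003]
wrist_force: [0.4, 0.8, -2.0]
width: 0.414
grip_force: 60.6
```

Request:
play_rows([
  [0,0,0.3,0,0,0],
  [0,0,0.3,0,0,0],
  [0,0,0.2,0,0,0],
  [0,0,0,0,0,0],
  [0,0,0,0,0,0],
])

```text
time: 7.63
tool_pos: [0.4917, 0.3976, 0.0012]
tcp_rot: [3.141, 0.031, -0.0]
wrist_force: [-0.0, -0.3, -2.3]
width: 0.412
grip_force: 60.7
```

Request:
play_rows([
  [0,0,0.15,0,0,0],
  [0,0,0.15,0,0,0],
  [0,0,0,0,0,0],
  [0,0,0,0,0,0],
])

```text
time: 7.97
tool_pos: [0.4916, 0.3975, -0.002]
tcp_rot: [3.141, 0.031, -0.001]
wrist_force: [0.1, -0.4, -1.3]
width: 0.417
grip_force: 60.7
```

Request:
play_rows([
  [0,0,0.15,0,0,0],
  [0,0,0.1,0,0,0],
  [0,0,0,0,0,0],
  [0,0,0,0,0,0],
])

```text
time: 8.3
tool_pos: [0.4916, 0.3976, -0.0045]
tcp_rot: [3.141, 0.031, -0.0]
wrist_force: [-0.6, 0.2, -2.0]
width: 0.414
grip_force: 60.7
```

Request:
play_rows([
  [0,0,0.15,0,0,0],
  [0,0,0.1,0,0,0],
  [0,0,0,0,0,0],
  [0,0,0,0,0,0],
])

```text
time: 8.63
tool_pos: [0.4916, 0.3976, -0.007]
tcp_rot: [3.141, 0.031, -0.0]
wrist_force: [-0.6, 0.2, -0.9]
width: 0.419
grip_force: 60.7
```

Request:
play_rows([
  [0,0,0.1,0,0,0],
  [0,0,0.1,0,0,0],
  [0,0,0,0,0,0],
  [0,0,0,0,0,0],
])

```text
time: 8.97
tool_pos: [0.4916, 0.3976, -0.0089]
tcp_rot: [3.141, 0.031, -0.0]
wrist_force: [-0.4, -0.4, -2.5]
width: 0.412
grip_force: 60.8
```

Request:
play_rows([
  [0,0,0.1,0,0,0],
  [0,0,0,0,0,0],
  [0,0,0,0,0,0],
])

```text
time: 9.22
tool_pos: [0.4919, 0.3978, -0.0095]
tcp_rot: [-3.141, -0.031, -0.0]
wrist_force: [-0.9, -0.7, -0.2]
width: 0.417
grip_force: 60.8
```

Request:
play_rows([
  [0,0,0,0,0,0],
  [0,0,0,0,0,0],
  [0,0,0,0,0,0],
  [0,0,0,0,0,0],
  [0,0,0,0,0,0],
], grip=0.33)

```text
time: 9.63
tool_pos: [0.4919, 0.3978, -0.0097]
tcp_rot: [-3.141, -0.031, -0.0]
wrist_force: [0.4, 0.0, -0.7]
width: 0.672
grip_force: 0.0
```

Request:
play_rows([
  [0,0,-1,0,0,0],
  [0,0,-2.5,0,0,0],
  [0,0,-4,0,0,0],
  [0,0,-4,0,0,0],
  [0,0,-4,0,0,0],
])

```text
time: 10.05
tool_pos: [0.4913, 0.3973, 0.1472]
tcp_rot: [3.141, 0.031, -0.001]
wrist_force: [0.9, 1.2, -0.1]
width: 0.671
grip_force: 0.0
```

Request:
play_rows([
  [0,0,-4,0,0,0],
  [0,0,-4,0,0,0],
  [0,0,-4,0,0,0],
  [0,0,-4,0,0,0],
  [0,0,-4,0,0,0],
], grip=0)

```text
time: 10.47
tool_pos: [0.4912, 0.3973, 0.3483]
tcp_rot: [-3.141, -0.031, -0.001]
wrist_force: [0.6, -0.2, 0.3]
width: 1.001
grip_force: 0.0
```

```bash
python3 - <<'E'
from h import *
import cv2
from workcell import sensors
a=optics.read_camera("top")[...,::-1]; b=optics.read_camera("scene")[...,::-1]
cv2.imwrite("pics/c_top.png",a);cv2.imwrite("pics/c_scene.png",b)
cv2.imwrite("pics/c.png",np.hstack([cv2.resize(a[100:235,140:360],None,fx=2.2,fy=2.2,interpolation=2)[:297],cv2.resize(b[150:240,290:390],None,fx=3.1,fy=3.3,interpolation=2)]))
s=sensors.read_state(); print(s["tool_pos"],s["tcp_rot"])
E
```

```text
[0.49447272 0.39973421 0.35657959] [-3.1314489  -0.03105606 -0.02117597]
```

View pics/c.png

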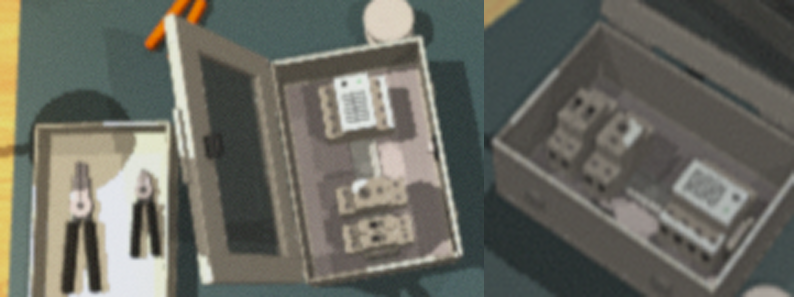

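The pliers lie flat in the tray (crop 82,235) beside the untouched cutters. The relay stands between the breakers and the supply, nose at crop (373,190) in top and (625,130) in scene. I measure it from both.

```bash
python3 - <<'E'
from h import *
np.set_printoptions(precision=4,suppress=True)
f=lambda x,y:(x/2.2+140-.3,y/2.2+100-.3); g=lambda x,y:((x-484)/3.1+290-.3,y/3.3+150-.3)
c=np.array([.5598,.0083]);e=np.array([np.cos(.151),np.sin(.151)]);n=np.array([-e[1],e[0]])
def enc(X): d=X[:2]-c; return np.array([d@e,d@n,X[2]])
X,err=tri(f(373,190),g(625,130)); print(X,err,enc(X))
print("nose edges",[enc(plane("top",f(*p),.087)) for p in((370,176),(378,206))])
print("body",[enc(plane("top",f(*p),.062)) for p in((339,197),(407,190))],"breaker far",enc(plane("top",f(378,213),.087)),"supply",enc(plane("top",f(362,133),.087)))
for x in(-.058,-.05,-.042): print(x,c+e*x)
E
```

```text
[0.5201 0.0026 0.0939] 0.006855160323698069 [-0.0401  0.0004  0.0939]
nose edges [array([-0.0228, -0.0012,  0.087 ]), array([-0.0629, -0.0048,  0.087 ])]
body [array([-0.0384,  0.0436,  0.062 ]), array([-0.0447, -0.0456,  0.062 ])] breaker far [-0.0718 -0.0032  0.087 ] supply [ 0.0347 -0.0005  0.087 ]
-0.058 [ 0.5025 -0.0004]
-0.05 [0.5104 0.0008]
-0.042 [0.5183 0.002 ]
```

Request:
play_rows([
  [0.15,2.4,0,0,0,0],
  [0.15,3.8,0,0,0,0],
  [0.15,3.8,0,0,0,0],
  [0.15,3.8,0,0,0,0],
  [0.15,3.8,0,0,0,0],
])

```text
time: 10.98
tool_pos: [0.5021, 0.2203, 0.3454]
tcp_rot: [-3.141, -0.032, -0.0]
wrist_force: [1.3, -0.1, -0.4]
width: 0.998
grip_force: 0.0
```

Request:
play_rows([
  [0.15,3.8,0,0,0,0],
  [0.15,3.8,0,0,0,0],
  [0.15,3.8,0,0,0,0],
  [0.15,3.8,0,0,0,0],
  [0.15,3.8,0,0,0,0],
])

```text
time: 11.4
tool_pos: [0.5133, 0.0303, 0.3456]
tcp_rot: [-3.141, -0.031, -0.001]
wrist_force: [0.3, 0.2, 0.8]
width: 1.003
grip_force: 0.0
```

Request:
play_rows([
  [0,3,0,0,0,0],
  [0,0,0,0,0,-0.065],
  [0,0,0,0,0,-0.065],
  [0,0,0,0,0,0],
  [0,0,0,0,0,0],
])

```text
time: 11.82
tool_pos: [0.5143, 0.0019, 0.3453]
tcp_rot: [-3.133, -0.232, -0.0]
wrist_force: [-0.6, -0.7, -0.2]
width: 0.999
grip_force: 0.0
```

Request:
play_rows([
  [0.4,0,2,0,0,0],
  [0,0,4,0,0,0],
  [0,0,4,0,0,0],
  [0,0,4,0,0,0],
  [0,0,4,0,0,0],
])

```text
time: 12.23
tool_pos: [0.5185, 0.0033, 0.164]
tcp_rot: [3.133, 0.234, 0.002]
wrist_force: [0.9, 0.3, -0.4]
width: 1.001
grip_force: 0.0
```

Request:
play_rows([
  [0,0,3.5,0,0,0],
  [0,0,2.5,0,0,0],
  [0,0,1.5,0,0,0],
  [0,0,0,0,0,0],
  [0,0,0,0,0,0],
])

```text
time: 12.65
tool_pos: [0.5177, 0.0032, 0.0895]
tcp_rot: [-3.133, -0.235, 0.004]
wrist_force: [-0.0, 0.2, 0.2]
width: 1.003
grip_force: 0.0
```

Request:
play_rows([
  [0,0,1.2,0,0,0],
  [0,0,1.2,0,0,0],
  [0,0,0,0,0,0],
  [0,0,0,0,0,0],
])

```text
time: 12.98
tool_pos: [0.518, 0.0027, 0.0657]
tcp_rot: [-3.133, -0.235, 0.002]
wrist_force: [-0.8, -0.2, -0.1]
width: 1.002
grip_force: 0.0
```

Request:
play_rows([
  [0,0,0,0,0,0],
  [0,0,0,0,0,0],
  [0,0,0,0,0,0],
  [0,0,0,0,0,0],
  [0,0,0,0,0,0],
], grip=1, force=25)

```text
time: 13.4
tool_pos: [0.5189, 0.0026, 0.0667]
tcp_rot: [3.133, 0.235, 0.001]
wrist_force: [-1.7, 0.1, 11.1]
width: 0.298
grip_force: 5.5
```

Request:
play_rows([
  [0.3,0,0,0,0,0],
  [0.7,0,0,0,0,0],
  [0.8,0,0,0,0,0],
  [0,0,0,0,0,0],
])

```text
time: 13.73
tool_pos: [0.5383, 0.0054, 0.067]
tcp_rot: [3.133, 0.235, 0.004]
wrist_force: [1.6, 0.1, 0.3]
width: 0.003
grip_force: 0.4
```

```bash
python3 - <<'E'
from h import *
import cv2
from workcell import sensors
a=optics.read_camera("top")[...,::-1]; b=optics.read_camera("scene")[...,::-1]
cv2.imwrite("pics/d_top.png",a);cv2.imwrite("pics/d_scene.png",b)
cv2.imwrite("pics/d.png",cv2.resize(b[150:240,290:390],None,fx=6,fy=6,interpolation=2))
s=sensors.read_state(); print(s["tool_pos"],s["wrist_force"],s["width"])
E
```

```text
[0.53809015 0.00533568 0.06692708] [2.24990974 0.17967362 2.6332082 ] 0.0010322645084286167
```

View pics/d.png

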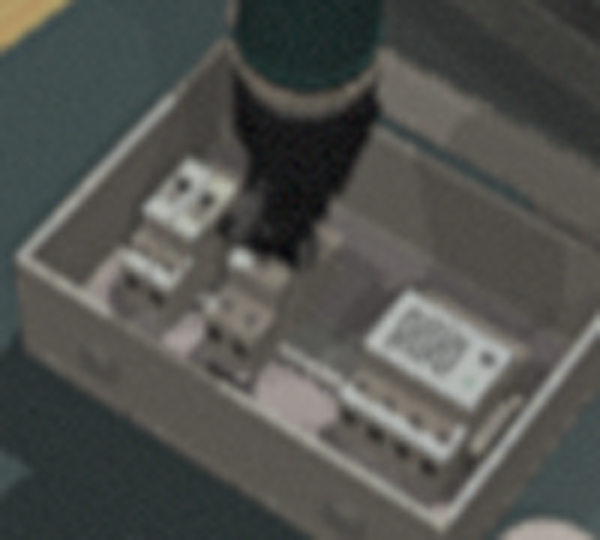

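The fingers are shut at about (280,250) by the relay's nose, so the grip slipped off. I check whether the relay moved by matching its visible -y terminal end against the earlier frame.

```bash
python3 - <<'E'
from h import *
import cv2
c=cv2.imread("pics/c_scene.png",0);d=cv2.imread("pics/d_scene.png",0)
U=lambda i:cv2.resize(i,None,fx=4,fy=4,interpolation=2)
def m(x0,y0,x1,y1):
    t=U(c)[y0*4:y1*4,x0*4:x1*4]; s=U(d)[(y0-12)*4:(y1+12)*4,(x0-20)*4:(x1+20)*4]
    r=cv2.matchTemplate(s,t,5);_,v,_,l=cv2.minMaxLoc(r); return v,l[0]/4-20,l[1]/4-12
print("relay",m(320,193,336,213)); print("supply terminals",m(343,205,370,225))
e=np.array([np.cos(.151),np.sin(.151),0]);P=np.array([.5254,-.0425,.062])
print("px per 10mm",proj("scene",P+.01*e)-proj("scene",P))
t0=cv2.imread("pics/c_top.png");t1=cv2.imread("pics/d_top.png")
cv2.imwrite("pics/e.png",np.hstack([cv2.resize(i[110:230,255:355],None,fx=4,fy=4,interpolation=2) for i in(t0,t1)]))
E
```

```text
relay (0.6706804633140564, -12.0, -7.25)
supply terminals (0.9972507357597351, 0.0, 0.0)
px per 10mm [2.34841402 1.4673171 ]
```

View pics/e.png

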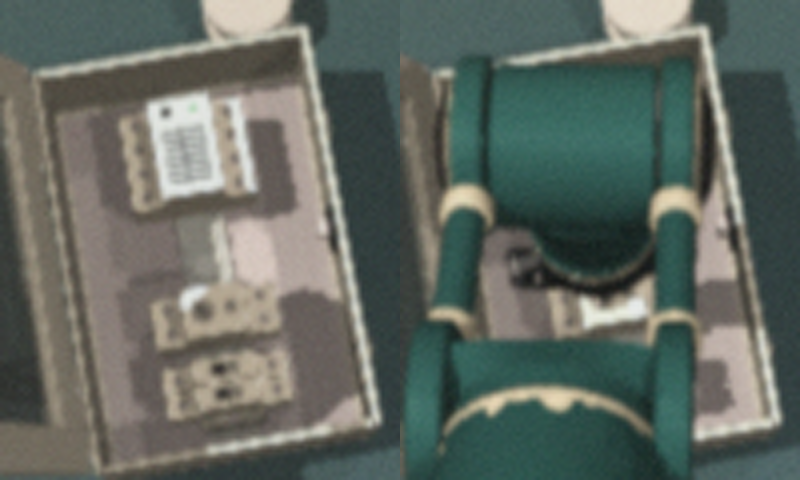

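The relay's nose centre now re-reads at about enclosure x -0.045. The wide-open fingertips stand well behind the TCP, so the tips rode over the nose top and then shut beside it. I lift, reopen, and grasp about 13 mm deeper.

Request:
play_rows([
  [0,0,-2,0,0,0],
  [0,0,-3,0,0,0],
  [-2.1,0,0,0,0,0],
  [0,0,0,0,0,0],
  [0,0,0,0,0,0],
])

```text
time: 14.25
tool_pos: [0.5144, 0.0022, 0.1156]
tcp_rot: [-3.133, -0.235, 0.002]
wrist_force: [-0.6, -0.2, -0.4]
width: 0.008
grip_force: 0.0
```

Request:
play_rows([
  [0,0,0,0,0,0],
  [0,0,0,0,0,0],
  [0,0,0,0,0,0],
  [0,0,0,0,0,0],
  [0,0,0,0,0,0],
], grip=0)

```text
time: 14.67
tool_pos: [0.5155, 0.0022, 0.1156]
tcp_rot: [-3.133, -0.235, 0.001]
wrist_force: [0.0, 0.3, -0.6]
width: 0.711
grip_force: 0.0
```

```bash
python3 - <<'E'
from h import *
import cv2
from workcell import sensors
b=optics.read_camera("scene")[...,::-1];cv2.imwrite("pics/f_scene.png",b)
c=cv2.imread("pics/c_scene.png",0);d=cv2.cvtColor(b,cv2.COLOR_BGR2GRAY)
U=lambda i:cv2.resize(i,None,fx=4,fy=4,interpolation=2)
t=U(c)[196*4:213*4,321*4:335*4]; s=U(d)[192*4:226*4,319*4:345*4]
r=cv2.matchTemplate(s,t,5);_,v,_,l=cv2.minMaxLoc(r); print(v,l[0]/4-2,l[1]/4-4)
s=sensors.read_state(); print(s["tool_pos"],s["wrist_force"],s["width"])
E
```

```text
0.7878053188323975 2.25 1.5
[0.51555875 0.0022383  0.11579793] [-0.37640309 -0.05117932 -0.65192579] 0.7951090053571427
```

Request:
play_rows([
  [0.75,0,0,0,0,0],
  [0,0,1.8,0,0,0],
  [0,0,1.8,0,0,0],
  [0,0,0,0,0,0],
  [0,0,0,0,0,0],
])

```text
time: 15.13
tool_pos: [0.5222, 0.0034, 0.0792]
tcp_rot: [-3.132, -0.235, 0.004]
wrist_force: [0.5, -0.7, 0.8]
width: 1.002
grip_force: 0.0
```

Request:
play_rows([
  [0,0,0.9,0,0,0],
  [0,0,0.9,0,0,0],
  [0,0,0.8,0,0,0],
  [0,0,0,0,0,0],
  [0,0,0,0,0,0],
])

```text
time: 15.55
tool_pos: [0.5222, 0.0033, 0.0534]
tcp_rot: [-3.133, -0.235, 0.002]
wrist_force: [-0.4, 0.1, 0.5]
width: 1.001
grip_force: 0.0
```

Request:
play_rows([
  [0,0,0,0,0,0],
  [0,0,0,0,0,0],
  [0,0,0,0,0,0],
], grip=1, force=25)

```text
time: 15.8
tool_pos: [0.5234, 0.0032, 0.0547]
tcp_rot: [3.133, 0.235, 0.002]
wrist_force: [-0.2, -0.3, 1.0]
width: 0.604
grip_force: 0.0
```

Request:
play_rows([
  [0,0,0,0,0,0],
  [0,0,0,0,0,0],
  [0,0,0,0,0,0],
])

```text
time: 16.05
tool_pos: [0.5238, 0.0025, 0.055]
tcp_rot: [3.131, 0.235, 0.002]
wrist_force: [0.2, -5.0, 4.1]
width: 0.517
grip_force: 27.3
```

Gripped at 44 mm, which matches the nose. Sliding it towards the supply.

Request:
play_rows([
  [0.5,0,0,0,0,0],
  [1,0,0,0,0,0],
  [1,0,0,0,0,0],
  [1,0,0,0,0,0],
  [0.5,0,0,0,0,0],
])

```text
time: 16.47
tool_pos: [0.5637, 0.0086, 0.055]
tcp_rot: [3.132, 0.235, 0.001]
wrist_force: [-2.3, -4.9, 6.8]
width: 0.515
grip_force: 27.7
```

Request:
play_rows([
  [0.4,0,0,0,0,0],
  [0.4,0,0,0,0,0],
  [0.2,0,0,0,0,0],
  [0,0,0,0,0,0],
])

```text
time: 16.8
tool_pos: [0.5734, 0.0101, 0.055]
tcp_rot: [3.132, 0.235, 0.002]
wrist_force: [0.4, -4.6, 4.2]
width: 0.516
grip_force: 27.5
```

Request:
play_rows([
  [0.2,0,0,0,0,0],
  [0.2,0,0,0,0,0],
  [0,0,0,0,0,0],
])

```text
time: 17.05
tool_pos: [0.5771, 0.0107, 0.055]
tcp_rot: [3.132, 0.235, 0.002]
wrist_force: [-0.3, -4.8, 5.1]
width: 0.515
grip_force: 27.5
```

Request:
play_rows([
  [0.2,0,0,0,0,0],
  [0.2,0,0,0,0,0],
  [0,0,0,0,0,0],
])

```text
time: 17.3
tool_pos: [0.5809, 0.0112, 0.055]
tcp_rot: [3.132, 0.235, 0.001]
wrist_force: [-0.5, -4.9, 5.9]
width: 0.519
grip_force: 27.6
```

Request:
play_rows([
  [0.2,0,0,0,0,0],
  [0.2,0,0,0,0,0],
  [0,0,0,0,0,0],
])

```text
time: 17.55
tool_pos: [0.5809, 0.0113, 0.0549]
tcp_rot: [3.131, 0.236, -0.012]
wrist_force: [-12.0, -6.8, 15.1]
width: 0.519
grip_force: 28.6
```

Hit the hard stop (12 N, TCP stopped). Releasing and lifting.

Request:
play_rows([
  [0,0,0,0,0,0],
  [0,0,0,0,0,0],
  [0,0,0,0,0,0],
  [0,0,0,0,0,0],
  [0,0,0,0,0,0],
], grip=0)

```text
time: 17.97
tool_pos: [0.5842, 0.0129, 0.0539]
tcp_rot: [-3.132, -0.235, 0.0]
wrist_force: [-0.1, 0.1, -0.6]
width: 1.002
grip_force: 0.0
```

Request:
play_rows([
  [0,0,-2,0,0,0],
  [0,0,-4,0,0,0],
  [0,0,-4,0,0,0],
  [0,0,-4,0,0,0],
  [0,0,-4,0,0,0],
])

```text
time: 18.38
tool_pos: [0.5839, 0.0128, 0.2356]
tcp_rot: [-3.132, -0.235, 0.001]
wrist_force: [0.8, 0.4, -0.2]
width: 0.999
grip_force: 0.0
```

Request:
play_rows([
  [0,0,-4,0,0,0],
  [0,0,-4,0,0,0],
  [0,0,-4,0,0,0],
  [0,0,-2,0,0,0],
  [0,0,0,0,0,0],
], grip=1)

```text
time: 18.8
tool_pos: [0.587, 0.0127, 0.3819]
tcp_rot: [3.132, 0.235, 0.019]
wrist_force: [0.5, -0.3, 0.8]
width: 0.298
grip_force: 0.0
```

The relay is butted home. Next the door: I pass over it, come down outside its edge with shut fingers, then push.

Request:
play_rows([
  [-0.4,-2.8,0,0,0,0],
  [-0.4,-3.6,0,0,0,0],
  [-0.4,-3.6,0,0,0,0],
  [-0.4,-3.6,0,0,0,0],
  [-0.4,-3.6,0,0,0,0],
])

```text
time: 19.22
tool_pos: [0.5378, 0.181, 0.3727]
tcp_rot: [3.133, 0.234, -0.003]
wrist_force: [0.4, -0.4, 1.0]
width: -0.0
grip_force: 0.0
```

Request:
play_rows([
  [-0.4,-3.4,0,0,0,0],
  [-0.4,-2.8,0,0,0,0],
  [0,0,0,0,0,0],
  [0,0,0,0,0,0],
  [0,0,0,0,0,0],
])

```text
time: 19.63
tool_pos: [0.5214, 0.2395, 0.3731]
tcp_rot: [3.132, 0.236, -0.002]
wrist_force: [-0.0, -0.5, 0.2]
width: -0.0
grip_force: 0.0
```

Request:
play_rows([
  [0.3,0,3,0,0,0],
  [0,0,4,0,0,0],
  [0,0,3.8,0,0,0],
  [0,0,0,0,0,0],
  [0,0,0,0,0,0],
])

```text
time: 20.05
tool_pos: [0.5229, 0.2381, 0.2631]
tcp_rot: [3.131, 0.232, -0.011]
wrist_force: [0.4, -0.6, 0.7]
width: -0.001
grip_force: 0.0
```

Request:
play_rows([
  [0,1,0,0,0,0],
  [0,1,0,0,0,0],
  [0,1,0,0,0,0],
  [0,1,0,0,0,0],
  [0,1,0,0,0,0],
])

```text
time: 20.47
tool_pos: [0.5337, 0.1909, 0.2692]
tcp_rot: [-3.13, -0.234, -0.008]
wrist_force: [-0.0, 4.2, 3.6]
width: -0.001
grip_force: 2.1
```

Request:
play_rows([
  [0,1.3,0,0,0,0],
  [0,1.3,0,0,0,0],
  [0,1.3,0,0,0,0],
  [0,1.3,0,0,0,0],
  [0,1.3,0,0,0,0],
])

```text
time: 20.88
tool_pos: [0.5418, 0.125, 0.266]
tcp_rot: [3.133, 0.235, -0.001]
wrist_force: [0.3, 3.0, 2.2]
width: 0.003
grip_force: 1.4
```

Request:
play_rows([
  [0,1.5,0,0,0,0],
  [0,2,0,0,0,0],
  [0,2.2,0.2,0,0,0],
  [0,2.4,0.8,0,0,0],
  [0,2.45,0.9,0,0,0],
])

```text
time: 21.3
tool_pos: [0.557, 0.0204, 0.2464]
tcp_rot: [3.133, 0.235, -0.002]
wrist_force: [0.7, 2.0, 0.5]
width: 0.001
grip_force: 0.8
```

Request:
play_rows([
  [0,1.4,1.0,0,0,0],
  [0,1.4,1.1,0,0,0],
  [0,1.35,1.2,0,0,0],
  [0,0,0,0,0,0],
])

```text
time: 21.63
tool_pos: [0.5617, -0.0213, 0.2101]
tcp_rot: [3.133, 0.232, -0.009]
wrist_force: [0.9, 0.2, -1.0]
width: -0.003
grip_force: 0.0
```

Request:
play_rows([
  [0,1.3,1.8,0,0,0],
  [0,1.25,1.9,0,0,0],
  [0,0.6,1.6,0,0,0],
  [0,0.5,1.2,0,0,0],
  [0,0,0,0,0,0],
])

```text
time: 22.05
tool_pos: [0.5671, -0.055, 0.1459]
tcp_rot: [-3.132, -0.235, 0.009]
wrist_force: [-0.9, 0.2, -0.8]
width: -0.004
grip_force: 0.0
```

Request:
play_rows([
  [0,0.4,0.8,0,0,0],
  [0,0,0.4,0,0,0],
  [0,0,0,0,0,0],
])

```text
time: 22.3
tool_pos: [0.5697, -0.0587, 0.1369]
tcp_rot: [-3.133, -0.236, 0.0]
wrist_force: [0.1, -0.0, 0.2]
width: -0.0
grip_force: 0.0
```

Request:
play_rows([
  [0,0,0.3,0,0,0],
  [0,0,0.3,0,0,0],
  [0,0,0,0,0,0],
])

```text
time: 22.55
tool_pos: [0.5699, -0.0587, 0.1312]
tcp_rot: [3.133, 0.236, 0.001]
wrist_force: [0.1, 1.0, 0.5]
width: -0.003
grip_force: 0.2
```

Request:
play_rows([
  [0,0,0.3,0,0,0],
  [0,0,0.3,0,0,0],
  [0,0,0,0,0,0],
])

```text
time: 22.8
tool_pos: [0.5695, -0.0588, 0.1246]
tcp_rot: [-3.133, -0.235, 0.001]
wrist_force: [0.0, 0.3, 0.2]
width: -0.003
grip_force: 0.2
```

Request:
play_rows([
  [0,0,0.3,0,0,0],
  [0,0,0.3,0,0,0],
  [0,0,0,0,0,0],
])

```text
time: 23.05
tool_pos: [0.5693, -0.0589, 0.1184]
tcp_rot: [-3.132, -0.235, 0.002]
wrist_force: [-0.2, -0.1, 0.6]
width: -0.001
grip_force: 0.0
```

Request:
play_rows([
  [0,0,0.3,0,0,0],
  [0,0,0.2,0,0,0],
  [0,0,0,0,0,0],
])

```text
time: 23.3
tool_pos: [0.5695, -0.0589, 0.1136]
tcp_rot: [-3.133, -0.235, 0.001]
wrist_force: [0.6, 0.2, -0.4]
width: 0.002
grip_force: 0.0
```

```bash
python3 - <<'E'
from h import *
import cv2
a=optics.read_camera("top")[...,::-1]; b=optics.read_camera("scene")[...,::-1]
cv2.imwrite("pics/g_top.png",a);cv2.imwrite("pics/g_scene.png",b)
cv2.imwrite("pics/g.png",np.hstack([cv2.resize(a[90:250,200:360],None,fx=2.3,fy=2.3,interpolation=2),cv2.resize(b[90:250,280:440],None,fx=2.3,fy=2.3,interpolation=2)]))
E
```

```text
(no output)
```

View pics/g.png

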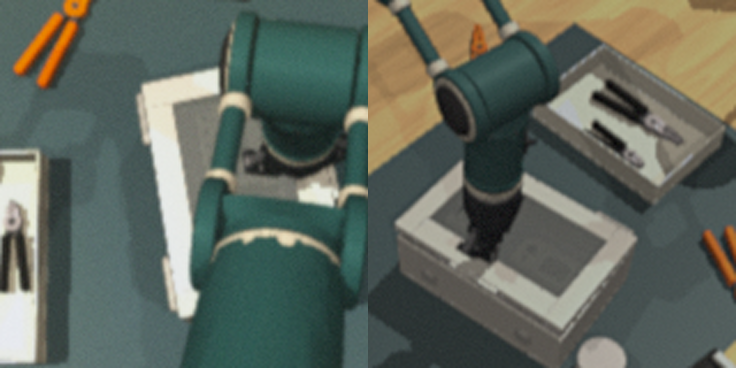

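The door is nearly down, with the fingers just above its edge (475,255). There is no contact force yet, so I keep pressing in small steps.

Request:
play_rows([
  [0,0,0.2,0,0,0],
  [0,0,0.2,0,0,0],
  [0,0,0,0,0,0],
])

```text
time: 23.65
tool_pos: [0.5697, -0.0589, 0.1098]
tcp_rot: [-3.133, -0.235, 0.0]
wrist_force: [0.2, -0.7, 0.1]
width: 0.003
grip_force: 0.0
```

Request:
play_rows([
  [0,0,0.2,0,0,0],
  [0,0,0.2,0,0,0],
  [0,0,0,0,0,0],
])

```text
time: 23.9
tool_pos: [0.57, -0.059, 0.1063]
tcp_rot: [3.133, 0.235, 0.0]
wrist_force: [0.3, 0.1, 0.7]
width: -0.001
grip_force: 0.5
```

Request:
play_rows([
  [0,0,0.2,0,0,0],
  [0,0,0.2,0,0,0],
  [0,0,0,0,0,0],
])

```text
time: 24.15
tool_pos: [0.57, -0.0594, 0.1029]
tcp_rot: [3.132, 0.235, 0.001]
wrist_force: [-2.3, -1.0, 5.0]
width: -0.001
grip_force: 2.4
```

Request:
play_rows([
  [0,0,0.2,0,0,0],
  [0,0,0.2,0,0,0],
  [0,0,0,0,0,0],
])

```text
time: 24.4
tool_pos: [0.5693, -0.0587, 0.0974]
tcp_rot: [-3.132, -0.235, 0.001]
wrist_force: [0.1, 1.0, 0.0]
width: -0.003
grip_force: 0.0
```

Request:
play_rows([
  [0,0,0.2,0,0,0],
  [0,0,0.2,0,0,0],
  [0,0,0,0,0,0],
])

```text
time: 24.65
tool_pos: [0.5697, -0.0587, 0.0948]
tcp_rot: [-3.132, -0.235, 0.001]
wrist_force: [-2.2, 0.7, 6.8]
width: 0.0
grip_force: 3.3
```

Request:
play_rows([
  [0,0,0.2,0,0,0],
  [0,0,0.2,0,0,0],
  [0,0,0,0,0,0],
])

```text
time: 24.9
tool_pos: [0.5698, -0.0587, 0.0945]
tcp_rot: [-3.133, -0.235, 0.001]
wrist_force: [-12.0, 1.5, 27.2]
width: -0.001
grip_force: 13.2
```

It resisted at about 126 mm tip height, let go, and came to a hard stop, which is the catch snapping. I retract and check the edge height numerically.

Request:
play_rows([
  [0,0,-1,0,0,0],
  [0,0,-3,0,0,0],
  [0,0,-4,0,0,0],
  [0,0,-4,0,0,0],
  [0,0,-4,0,0,0],
])

```text
time: 25.32
tool_pos: [0.5691, -0.0586, 0.2509]
tcp_rot: [-3.132, -0.235, 0.002]
wrist_force: [0.8, -0.8, -0.7]
width: -0.0
grip_force: 0.0
```

Request:
play_rows([
  [0,0,-3,0,0,0],
  [0,0,-3,0,0,0],
  [0,0,0,0,0,0],
  [0,0,0,0,0,0],
  [0,0,0,0,0,0],
])

```text
time: 25.73
tool_pos: [0.5694, -0.0587, 0.3092]
tcp_rot: [-3.132, -0.235, 0.002]
wrist_force: [0.3, 0.7, -0.0]
width: 0.0
grip_force: 0.0
```

```bash
python3 - <<'E'
from h import *
import cv2
from workcell import sensors
b=optics.read_camera("scene")[...,::-1];cv2.imwrite("pics/h_scene.png",b)
G=[cv2.cvtColor(cv2.imread(f"pics/{k}_scene.png"),cv2.COLOR_BGR2GRAY).astype(float) for k in"gh"]
c=np.array([.5598,.0083,0]);e=np.array([np.cos(.151),np.sin(.151),0]);n=np.array([-e[1],e[0],0])
def P(x,th,r=.208): return proj("scene",c+e*x+n*(.104-r*np.cos(th)+.007*np.sin(th))+np.array([0,0,.108+r*np.sin(th)+.007*np.cos(th)]))
for x in(-.12,-.08,.07,.11):
    p0,p1=P(x,0),P(x,.07); u=int(round(p0[0]))
    print(x,"shut row",p0[1].round(1),"at catch",p1.round(1))
    for g in G: print("  ",[int(g[r,u-1:u+2].mean()) for r in range(int(p1[1])-5,int(p0[1])+8)],"from",int(p1[1])-5)
print({k:sensors.read_state()[k] for k in("time","tool_pos","wrist_force")})
E
```

```text
-0.12 shut row 194.5 at catch [296.6 191.8]
   [172, 173, 174, 173, 155, 123, 92, 78, 87, 99, 97, 90, 85, 86, 86, 85] from 186
   [165, 174, 174, 173, 173, 174, 175, 172, 154, 119, 88, 83, 85, 86, 85, 85] from 186
-0.08 shut row 200.5 at catch [306.1 197.8]
   [174, 174, 175, 169, 146, 113, 89, 85, 95, 103, 97, 89, 83, 84, 86, 88] from 192
   [174, 173, 174, 173, 173, 175, 175, 169, 144, 109, 84, 81, 84, 86, 86, 88] from 192
0.07 shut row 224.2 at catch [343.7 221.6]
   [176, 178, 174, 155, 121, 94, 84, 91, 100, 98, 90, 86, 86, 86, 85, 87] from 216
   [177, 177, 176, 177, 177, 178, 176, 159, 125, 95, 83, 84, 87, 86, 86, 85] from 216
0.11 shut row 230.8 at catch [354.3 228.3]
   [178, 179, 175, 153, 119, 91, 82, 92, 104, 101, 90, 86, 85, 86, 86] from 223
   [178, 178, 178, 178, 178, 177, 176, 157, 122, 92, 82, 85, 86, 87, 86] from 223
{'time': 25.7833, 'tool_pos': array([ 0.56885954, -0.05869563,  0.30811433]), 'wrist_force': array([ 0.35733839,  0.05579317, -0.68515466])}
```

The door edge rows (194.8, 200.5, 224.2, 231.0) match the shut prediction within half a pixel, and the door stayed down after release. Handing in.

```bash
python3 -c "
from workcell import order; print(order.finish_job())"
```

```text
the job is handed in; nothing more can be done
None
```

I handed the job in at about 26 s: the pliers lie flat in the tray, the relay is against the power supply, and the door is snapped shut; the first grasp of the relay slipped off and nudged it about 10 mm along its rail before the second held.

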